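# Flip the unlatched parts case open

## Robot

A 6-joint arm with a two-finger parallel gripper is mounted at the origin on a cart in front of the work surface, level with it; the furniture and walls round the work are solid. World frame = base frame: x ahead of the robot, y to its left, z up, the work surface at z = 0. Lengths are in m, angles in rad, forces in N, time in s.
With the tool pointing down it reaches from about 0.425 to 0.95 m from the base axis. Payload 14.7 kg.
Tool frame: the origin (TCP) lies midway between the tips of the shut fingers; the grasp point (between the pads) lies 19 mm behind it; z points along the fingers, y is the line along which they close (so a half turn about z gives the same grasp; the last joint's range is limited). The gripper opens to 85 mm and grips with 20 to 120 N. Pads are 22 mm wide; open, the fingers measure 114 mm over their backs; the gripper's body (76 mm by 85 mm) begins 54 mm behind the grasp point. The pads swing forward as they close: fully open they stand 13 mm farther back than shut.
Start: joints at [1.064, 0.48, 1.596, -0, 1.065, -0.047], TCP at [0.288, 0.582, 0.231] pointing down, gripper open.
Joint ranges: [-2.75, 2.75], [-0.82, 2.05], [0.23, 2.67], [-1.56, 4.7], [0.09, 2.69], [-2.92, 2.92]. Speed limits (rad/s): [1.89, 1.89, 2.39, 3.01, 3.01, 3.01].

## Interface

Orientations are given as a unit quaternion [w, x, y, z].
In Python, from station import robot gives the robot as it stands. The module is installed in compiled form; this text tells all that it offers.
- The arm moves only by the shell command python3 -m pendant 'ROWS' [FORCE]. ROWS is JSON, a list of rows, each an object with "dp": the shift along the world's x, y, z normalised to -1 to 1, where 1 is 0.5 m, a list of three; "angular": the turn, a rotation vector about the world's x, y, z normalised to -1 to 1, where 1 is 180 degrees, a list of three; "claw": the closure, from -1 (fully open) to 1 (shut), so that 0 is half open. A call has 1 to 8 rows; each row is the pose to reach, as a shift and turn from the pose commanded when the call began, turning the shorter way round; what a row does not reach only later rows make up. A row lasts 1/10 s, in which the tool goes at most 50 mm and 8.59 degrees, less where a joint would pass 70% of its speed; a pose out of reach is approached as far as the arm can. A call with a number of a shift or a turn outside -1 to 1 is refused whole. A call with a gripper value outside its range is refused whole. The fingers move at their own pace and stop on an object; FORCE is the grip in N (left out, the last holds). Time passes only in rows, so rows that repeat a pose let the fingers close. It gives the time, the measured TCP pose, the force, the opening and the grip force at its end, in the units of the state.
- robot.state(): the state, without advancing time (a new reading comes with each control period).
- robot.capture(name): name is "side" or "top" or "wrist"; returns a dict with "color" (400x640x3 uint8, blue, green, red), "z_map" (400x640 float32, m along the optical axis (not along the pixel's ray), 0 where there is no reading), "camera_matrix" (3x3 intrinsics, pixels), "R" (3x3) and "t" (3): a world point X has camera coordinates R X + t; the wrist camera has in their place "T_tool_cam" (4x4, takes a point from camera to tool coordinates, whose origin is the TCP and whose axes are the flange's). Camera axes: x right, y down, z forward; pixel columns grow to the right and rows downward; lengths in m; the calibration is good to about 2 mm. A picture is of the moment at which its call begins: read the wrist's pose just before it.
- robot.close_job(): hands the job in; it is judged then, once.
The state is a dict: "time": time; "joints": joint angles; "joint_velocities": joint speeds; "joint_torque": joint torques, N m; "position": TCP position; "eef_rot": TCP orientation; "ft_force": force on the tool from outside, world axes, zero at the start; "moment": the same for the moment, N m; "grip_width": finger opening in m; "gripper_force": force on a finger pad.
Only numpy, scipy, OpenCV 4.12 (cv2) and the standard library are available. Lean on these libraries where they do the work, as an engineer would, in place of code of your own. Each camera call takes 0.05 s, during which the arm holds its last target. There are 200 camera calls.

## Task

Of the two small-parts cases on the bench, one has its front latch folded down: with the fingertips, gently push that case's lid up by the lip of its metal pull and tip it over backwards, so that it stays open by itself, resting at its stop. Do not grip or lift anything and do not shift either case; leave the latched case and everything else on the bench as it is.

Things in the scene. Friction and masses are not known exactly. Their poses are not given: they have to be found in the camera images.
- open_case: the unlatched case: dark grey box with a clear hinged lid, 125 mm deep (its x) x 190 mm wide (its y) x 52 mm high, loose on the bench, about 1 kg. Origin: centre of its underside; x points from its front (latch and pull, towards the robot, within 12 degrees) to its hinge side, z up. Its yellow latch (26 mm wide, at mid-width) hangs open, jutting 25 mm forward of the front, below z = 25 mm
- lid_hinge (a point): point on the hinge axis of the unlatched case's lid, beside the pull: 66 mm behind (and 50 mm to the left of, y = +50 mm) the case's origin, 43 mm above the bench; axes as those of the case, the hinge axis is its y
- pull_mid (a point): middle of the underside of the bent steel lip on that lid's front (moves with it). Lid shut: 76 mm ahead and 50 mm left (y = +50 mm) of the case's origin, 55 mm above the bench. The lip, 50 mm wide (along y), 35 mm long, 3 mm thick, starts at the lid's front lower edge (63 mm ahead, z = 44 mm) and rises forward at 40 degrees to a free edge 89 mm ahead, z = 66 mm. Open space below and before it
- open_case_lid (a joint): angle of that lid, rad: 0 shut, grows as its front rises, 2.01 fully open at its stop (115 degrees). The lid and pull weigh about 140 g; the lid reaches 128 mm from the hinge, the lip's free edge 157 mm. About 1 to 1.5 N at the lip moves it. Let go below about 1.25 rad it falls shut; past about 1.75 rad it falls open; in between hinge friction may hold it
- shut_case: the latched case: the same case, size and pull, but its yellow latch stands upright, flat on its front, and its lid cannot be opened. Origin: centre of its underside. To be left alone
- marker: blue and white marker, 12 mm thick, 138 mm long, lying flat in front of the cases; bystander, origin: centre of its underside
- stamp: rubber stamp with a wooden handle, 26x50x68 mm; bystander, origin: centre of its underside
- tape_measure: yellow tape measure, 35x75x62 mm; bystander, origin: centre of its underside
- box_cutter: yellow box cutter lying flat, 23x177x20 mm; bystander near the bench's front edge, origin: centre of its underside
- small_box: small upright carton, 51x50x66 mm; bystander, origin: centre of its underside
- label_roll: white label roll standing on end, 52 mm across, 37 mm high; bystander, origin: centre of its underside

How it is judged:
By the outcome, as a careful person would: the job done as asked, in the order asked, and still so for the second after the job is handed in, with the robot touching nothing.
It also fails if it takes over 42 s, if anything falls off the work surface, if the arm or the gripper's body presses on something with over 40 N, if the wrist force passes 120 N, or if a joint passes its speed limit or range.

## Working session

There is one attempt and no reset: what is moved stays moved. The work goes in short steps, Python scripts to look and compute and a shell command to move; the robot and the scene stay as the last step left them, time stands still between calls to the robot, and variables do not carry over. Pictures are saved under pics/ and viewed, at most 11 in all, crops included, and the job is handed in when it is done.

```bash
mkdir -p pics; cat > h.py <<'E'
import numpy as np,cv2
from station import robot
def world(c,u,v,z=None):
    K,R,t=c['camera_matrix'],np.array(c['R']),np.array(c['t'])
    r=np.linalg.inv(K)@[u,v,1.]
    if z is None:
        return R.T@(r*c['z_map'][int(v),int(u)]-t)
    o=-R.T@t;d=R.T@r
    return o+d*(z-o[2])/d[2]
E
python3 - <<'E'
from h import *
for n in('top','side'):
    c=robot.capture(n);cv2.imwrite(f'pics/{n}0.png',c['color']);np.savez(f'{n}0.npz',**c)
s=robot.state();print(s)
E
```

```text
{'time': 0.1, 'joints': array([ 1.06437537e+00,  4.80776261e-01,  1.59676484e+00,  1.70281940e-05,
        1.06508017e+00, -4.65509710e-02]), 'joint_velocities': array([ 0.00066132, -0.00164838, -0.00019546,  0.0009061 ,  0.00012973,
       -0.00018017]), 'joint_torque': array([ 2.33286068e-03, -9.52254367e+01, -4.31041968e+01,  9.06928267e-05,
        4.86596895e-03, -2.66366129e-06]), 'position': array([0.28827589, 0.58220489, 0.23074908]), 'eef_rot': array([-1.47558166e-04,  2.27918219e-01,  9.73680143e-01, -4.92744325e-04]), 'ft_force': array([-0.27145632,  0.55651858,  1.29098203]), 'moment': array([-0.00026826,  0.00037778,  0.03311206]), 'gripper_force': 0.0, 'grip_width': 0.08494544552286451}
```

View pics/top0.png

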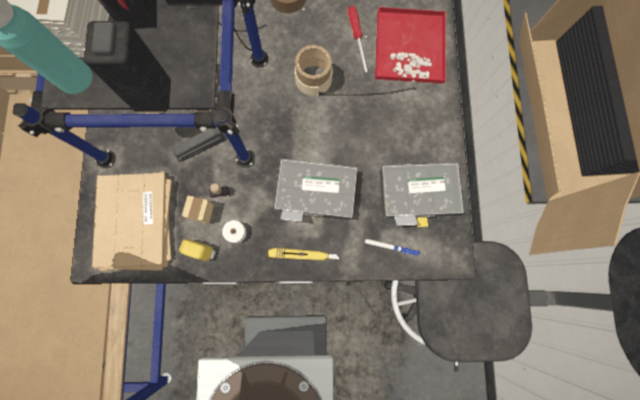

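View pics/side0.png

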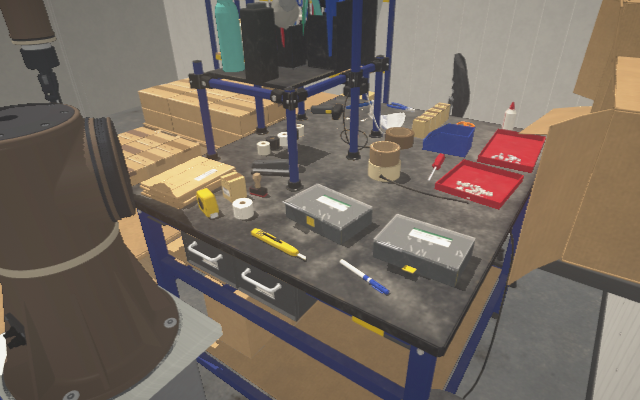

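The right-hand case, around top-view pixel (423,190), has its yellow latch jutting out at (423,222), so it is the unlatched one. Its pull is at (405,220). The left case's latch stands upright in the side view, at (311,222). I'll zoom in on the right case.

```bash
python3 - <<'E'
from h import *
c=dict(np.load('top0.npz'))
im=c['color'][150:270,350:480];cv2.imwrite('pics/crop1.png',cv2.resize(im,None,fx=5,fy=5,interpolation=cv2.INTER_CUBIC)[:600])
for p in [(423,190),(405,220),(423,222),(315,190),(290,215),(390,246),(450,230),(270,380)]: print(p,world(c,*p).round(3))
E
```

```text
(423, 190) [ 0.544 -0.389  0.055]
(405, 220) [ 0.469 -0.338  0.062]
(423, 222) [ 0.469 -0.393  0.021]
(315, 190) [ 0.545 -0.123  0.057]
(290, 215) [ 0.484 -0.062  0.058]
(390, 246) [ 0.411 -0.309  0.012]
(450, 230) [ 0.45  -0.467  0.001]
(270, 380) [ 0.103 -0.014  0.013]
```

View pics/crop1.png

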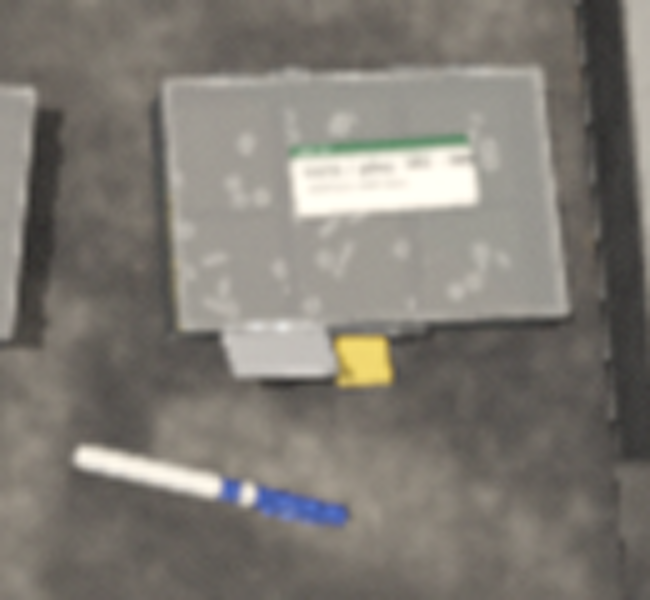

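The crop shows the lid corners at (163,82), (541,68), (568,316) and (178,330). The lip's free edge runs from (240,378) to (338,378), with the latch to its right and the marker below at (75..350, 455..515).

```bash
python3 - <<'E'
from h import *
c=dict(np.load('top0.npz'))
f=lambda u,v,z:world(c,350+u/5,150+v/5,z)
P=[f(*p,.054) for p in [(163,82),(541,68),(568,316),(178,330)]]
print(np.round(P,3))
bl,br,fr,fl=P
x=((bl+br)-(fl+fr))[:2];x/=np.linalg.norm(x)
y=((bl+fl)-(br+fr))[:2];y/=np.linalg.norm(y)
a1=np.arctan2(x[1],x[0]);a2=np.arctan2(-y[0],y[1]);print('yaw',np.degrees([a1,a2]))
o=np.mean(P,0)[:2];print('o',o,np.linalg.norm(bl-br),np.linalg.norm(bl-fl))
e=[f(240,378,.066),f(338,378,.066),f(350,515,.006),f(78,455,.006),f(390,383,.02)];print(np.round(e,3))
for a in(a1,a2):
    R=np.array([[np.cos(a),-np.sin(a)],[np.sin(a),np.cos(a)]])
    for q in e: print((R.T@(q[:2]-o)).round(3))
E
```

```text
[[ 0.605 -0.292  0.054]
 [ 0.611 -0.481  0.054]
 [ 0.486 -0.485  0.054]
 [ 0.48  -0.294  0.054]]
yaw [1.23896818 1.69217963]
o [ 0.54531117 -0.38784012] 0.18996959490964638 0.12439914095340072
[[ 0.455 -0.32   0.066]
 [ 0.455 -0.367  0.066]
 [ 0.393 -0.385  0.006]
 [ 0.424 -0.249  0.006]
 [ 0.457 -0.405  0.02 ]]
[-0.089  0.07 ]
[-0.09   0.023]
[-0.152  0.006]
[-0.118  0.141]
[-0.088 -0.016]
[-0.088  0.07 ]
[-0.09   0.023]
[-0.152  0.007]
[-0.117  0.142]
[-0.088 -0.015]
```

```bash
python3 - <<'E'
from h import *
from scipy.spatial.transform import Rotation as Ro
c=dict(np.load('top0.npz'));K,R,t=c['camera_matrix'],c['R'],c['t']
print('cam',-R.T@t)
v,u=np.mgrid[:400,:640];z=c['z_map'];r=np.stack([u,v,np.ones_like(u)],-1)@np.linalg.inv(K).T*z[...,None]
W=(r-t)@R; ok=z>0
for x0 in np.arange(.2,.8,.1):
    print(round(x0,1),[(round(y0,1),round(float(W[...,2][m].max()),2)) for y0 in np.arange(-.5,.7,.1) if (m:=ok&(abs(W[...,0]-x0-.05)<.05)&(abs(W[...,1]-y0-.05)<.05)).any()])
s=robot.state();q=s['eef_rot'];A=Ro.from_quat(np.r_[q[1:],q[0]]);print(A.as_matrix().round(3))
yaw=1.5
x=np.radians(yaw);cy=np.cos(x);sy=np.sin(x)
p=np.radians(40)
zt=np.array([np.cos(p)*cy,np.cos(p)*sy,-np.sin(p)]);yt=np.array([-sy,cy,0]);xt=np.cross(yt,zt)
for sg in(1,-1):
    B=Ro.from_matrix(np.c_[sg*xt,sg*yt,zt]);print((B*A.inv()).as_rotvec()/np.pi)
E
```

```text
cam [ 0.33993667 -0.10616161  1.04559297]
0.2 [(np.float64(-0.5), -0.23), (np.float64(-0.4), -0.92), (np.float64(-0.3), -0.93), (np.float64(-0.2), -0.93), (np.float64(-0.1), -0.92), (np.float64(-0.0), -0.92), (np.float64(0.1), -0.92), (np.float64(0.2), -0.93), (np.float64(0.3), -0.92), (np.float64(0.4), -0.93), (np.float64(0.5), -0.25), (np.float64(0.6), -0.25)]
0.3 [(np.float64(-0.5), 0.01), (np.float64(-0.4), 0.02), (np.float64(-0.3), 0.01), (np.float64(-0.2), 0.02), (np.float64(-0.1), 0.02), (np.float64(-0.0), 0.01), (np.float64(0.1), 0.06), (np.float64(0.2), 0.04), (np.float64(0.3), 0.04), (np.float64(0.4), 0.04), (np.float64(0.5), -0.25), (np.float64(0.6), -0.25)]
0.4 [(np.float64(-0.5), 0.06), (np.float64(-0.4), 0.07), (np.float64(-0.3), 0.06), (np.float64(-0.2), 0.06), (np.float64(-0.1), 0.07), (np.float64(-0.0), 0.04), (np.float64(0.1), 0.07), (np.float64(0.2), 0.05), (np.float64(0.3), 0.04), (np.float64(0.4), 0.04), (np.float64(0.6), -0.25)]
0.5 [(np.float64(-0.5), 0.06), (np.float64(-0.4), 0.06), (np.float64(-0.3), 0.06), (np.float64(-0.2), 0.06), (np.float64(-0.1), 0.06), 
[... 429 characters left out ...]
0.25)]
0.7 [(np.float64(-0.5), 0.01), (np.float64(-0.4), 0.01), (np.float64(-0.3), 0.01), (np.float64(-0.2), 0.01), (np.float64(-0.1), 0.0), (np.float64(-0.0), 0.3), (np.float64(0.1), 0.49), (np.float64(0.2), 0.49), (np.float64(0.3), 0.52), (np.float64(0.4), 0.29), (np.float64(0.6), -0.25)]
0.8 [(np.float64(-0.5), 0.03), (np.float64(-0.4), 0.02), (np.float64(-0.3), 0.03), (np.float64(-0.2), 0.1), (np.float64(-0.1), 0.1), (np.float64(-0.0), 0.31), (np.float64(0.1), 0.38), (np.float64(0.2), 0.42), (np.float64(0.3), 0.42), (np.float64(0.6), -0.25)]
[[-0.896  0.444 -0.001]
 [ 0.444  0.896 -0.001]
 [ 0.    -0.001 -1.   ]]
[-0.06003    -0.27391042  0.14483751]
[ 0.36363483 -0.08053353 -0.77535045]
```

```bash
python3 -m pendant '[{"dp":[0.28,-0.66,0.10],"angular":[0,0,0],"claw":1},{"dp":[0.28,-0.66,0.10],"angular":[0,0,0],"claw":1},{"dp":[0.28,-0.66,0.10],"angular":[0,0,0],"claw":1},{"dp":[0.28,-0.66,0.10],"angular":[0,0,0],"claw":1},{"dp":[0.28,-0.66,0.10],"angular":[0,0,0],"claw":1},{"dp":[0.28,-0.66,0.10],"angular":[0,0,0],"claw":1},{"dp":[0.28,-0.66,0.10],"angular":[0,0,0],"claw":1},{"dp":[0.28,-0.66,0.10],"angular":[0,0,0],"claw":1}]' 30
python3 -m pendant '[{"dp":[0.04,-0.76,0],"angular":[0,0,0],"claw":1},{"dp":[0.04,-0.76,0],"angular":[0,0,0],"claw":1},{"dp":[0.04,-0.76,0],"angular":[0,0,0],"claw":1},{"dp":[0.04,-0.76,0],"angular":[0,0,0],"claw":1},{"dp":[0.04,-0.76,0],"angular":[0,0,0],"claw":1},{"dp":[0.04,-0.76,0],"angular":[0,0,0],"claw":1},{"dp":[0.04,-0.76,0],"angular":[0,0,0],"claw":1},{"dp":[0.04,-0.76,0],"angular":[0,0,0],"claw":1}]'
python3 -c "
from h import *
print(robot.state()['joints'])"
```

```text
time: 0.9
position: [0.4297, 0.2488, 0.2819]
eef_rot: [0.0, 0.229, 0.973, -0.0]
ft_force: [-0.2, -0.2, -1.2]
grip_width: -0.0001
gripper_force: 0.0
time: 1.7
position: [0.4483, -0.1303, 0.2812]
eef_rot: [0.0, 0.229, 0.974, -0.0]
ft_force: [0.3, -0.2, 0.5]
grip_width: 0.0
gripper_force: 0.0
[-3.47561553e-01  1.66131280e-01  1.93580052e+00 -3.60434248e-04
  1.03943923e+00 -1.45697021e+00]
```

```bash
python3 -m pendant '[{"dp":[-0.06,-0.41,-0.1],"angular":[-0.06,-0.274,0.145],"claw":1},{"dp":[-0.06,-0.41,-0.1],"angular":[-0.06,-0.274,0.145],"claw":1},{"dp":[-0.06,-0.41,-0.1],"angular":[-0.06,-0.274,0.145],"claw":1},{"dp":[-0.06,-0.41,-0.1],"angular":[-0.06,-0.274,0.145],"claw":1},{"dp":[-0.06,-0.41,-0.1],"angular":[-0.06,-0.274,0.145],"claw":1},{"dp":[-0.06,-0.41,-0.1],"angular":[-0.06,-0.274,0.145],"claw":1},{"dp":[-0.06,-0.41,-0.1],"angular":[-0.06,-0.274,0.145],"claw":1},{"dp":[-0.06,-0.41,-0.1],"angular":[-0.06,-0.274,0.145],"claw":1}]'
python3 - <<'E'
from h import *
from scipy.spatial.transform import Rotation as Ro
s=robot.state();print(s['joints'].round(3));q=s['eef_rot'];A=Ro.from_quat(np.r_[q[1:],q[0]]);print(A.as_matrix().round(3))
c=robot.capture('side');cv2.imwrite('pics/side1.png',c['color'])
E
```

```text
time: 2.5
position: [0.4494, -0.3214, 0.2773]
eef_rot: [0.269, 0.079, 0.96, 0.006]
ft_force: [0.2, -0.7, -0.4]
grip_width: -0.0
gripper_force: 0.0
[-0.953  0.141  2.135  0.741  0.64  -2.916]
[[-0.843  0.148  0.517]
 [ 0.154  0.988 -0.031]
 [-0.515  0.053 -0.856]]
```

View pics/side1.png

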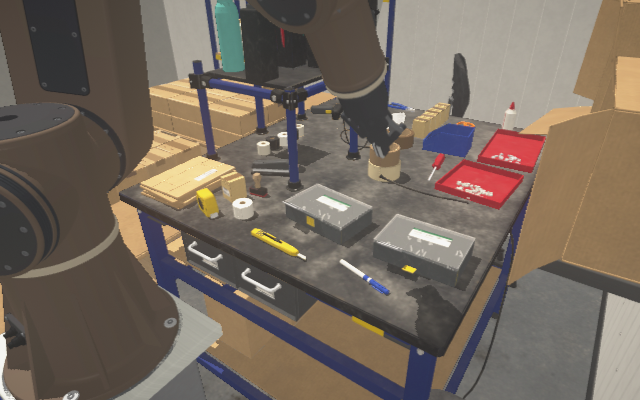

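The side view shows the arm reaching over the cases, the gripper hidden by the forearm near (385,140) and nothing touched. J6 is at its limit, so I'll use the half-turned grasp: turn about the tool axis so that J6 grows.

```bash
python3 -m pendant '[{"dp":[-0.06,0,0],"angular":[0.197,-0.012,-0.325],"claw":1},{"dp":[-0.06,0,0],"angular":[0.197,-0.012,-0.325],"claw":1},{"dp":[-0.06,0,0],"angular":[0.197,-0.012,-0.325],"claw":1},{"dp":[-0.06,0,0],"angular":[0.197,-0.012,-0.325],"claw":1},{"dp":[-0.06,0,0],"angular":[0.197,-0.012,-0.325],"claw":1},{"dp":[-0.06,0,0],"angular":[0.197,-0.012,-0.325],"claw":1},{"dp":[-0.06,0,0],"angular":[0.197,-0.012,-0.325],"claw":1},{"dp":[-0.06,0,0],"angular":[0.197,-0.012,-0.325],"claw":1}]'
cat >> h.py <<'E'
from scipy.spatial.transform import Rotation as Ro
def tgt(tilt,yaw=1.5):
    s=robot.state();q=s['eef_rot'];A=Ro.from_quat(np.r_[q[1:],q[0]])
    x,p=np.radians([yaw,tilt]);cy,sy=np.cos(x),np.sin(x)
    zt=np.array([np.cos(p)*cy,np.cos(p)*sy,-np.sin(p)]);yt=-np.array([-sy,cy,0])
    B=Ro.from_matrix(np.c_[np.cross(yt,zt),yt,zt])
    v=(B*A.inv()).as_rotvec()/np.pi
    print('pos',s['position'].round(4),'j',s['joints'].round(3),'rot',v.round(3),'deg',np.linalg.norm(v)*180,'f',s['ft_force'].round(2),'z',A.as_matrix()[:,2].round(3))
E
python3 -c "
from h import *
tgt(40)"
```

```text
time: 3.35
position: [0.4206, -0.3157, 0.2775]
eef_rot: [0.22, 0.599, 0.754, 0.157]
ft_force: [0.0, 0.4, 0.0]
grip_width: -0.0002
gripper_force: 0.0
pos [ 0.4206 -0.3157  0.2775] j [-1.011  0.11   2.175  0.759  0.669 -1.802] rot [ 0.38  -0.076 -0.427] deg 103.77612360698039 f [0.01 0.36 0.02] z [ 0.52  -0.026 -0.854]
```

```bash
python3 -m pendant '[{"dp":[0,-0.04,0],"angular":[0.38,-0.076,-0.427],"claw":1},{"dp":[0,-0.04,0],"angular":[0.38,-0.076,-0.427],"claw":1},{"dp":[0,-0.04,0],"angular":[0.38,-0.076,-0.427],"claw":1},{"dp":[0,-0.04,0],"angular":[0.38,-0.076,-0.427],"claw":1},{"dp":[0,-0.04,0],"angular":[0.38,-0.076,-0.427],"claw":1},{"dp":[0,-0.04,0],"angular":[0.38,-0.076,-0.427],"claw":1},{"dp":[0,-0.04,0],"angular":[0.38,-0.076,-0.427],"claw":1},{"dp":[0,-0.04,0],"angular":[0.38,-0.076,-0.427],"claw":1}]'
python3 -c "
from h import *
tgt(40)"
```

```text
time: 4.15
position: [0.4207, -0.3358, 0.2775]
eef_rot: [0.08, 0.88, 0.297, 0.363]
ft_force: [0.2, -1.6, -0.1]
grip_width: 0.0001
gripper_force: 0.0
pos [ 0.4207 -0.3358  0.2775] j [-1.219  0.215  2.2    1.082  0.861 -1.097] rot [ 0.128 -0.026 -0.144] deg 35.015413403658364 f [ 0.2  -1.64 -0.13] z [ 0.686  0.075 -0.724]
```

```bash
python3 -m pendant '[{"dp":[-0.04,0,-0.26],"angular":[0.128,-0.026,-0.144],"claw":1},{"dp":[-0.04,0,-0.26],"angular":[0.128,-0.026,-0.144],"claw":1},{"dp":[-0.04,0,-0.26],"angular":[0.128,-0.026,-0.144],"claw":1},{"dp":[-0.04,0,-0.26],"angular":[0.128,-0.026,-0.144],"claw":1},{"dp":[-0.04,0,-0.26],"angular":[0.128,-0.026,-0.144],"claw":1},{"dp":[-0.04,0,-0.26],"angular":[0.128,-0.026,-0.144],"claw":1},{"dp":[-0.04,0,-0.26],"angular":[0.128,-0.026,-0.144],"claw":1}]'
python3 - <<'E'
from h import *
tgt(40)
s=robot.state();c=robot.capture('wrist');cv2.imwrite('pics/w1.png',c['color']);print(c['T_tool_cam'].round(3).tolist())
c=robot.capture('side');cv2.imwrite('pics/side2.png',cv2.resize(c['color'][140:340,320:560],None,fx=3,fy=3)[:600])
E
```

```text
time: 4.85
position: [0.4008, -0.3371, 0.1485]
eef_rot: [-0.003, 0.907, 0.016, 0.422]
ft_force: [0.2, 0.0, -0.0]
grip_width: -0.0
gripper_force: 0.0
pos [ 0.4008 -0.3371  0.1485] j [-1.328  0.538  2.404  1.618  0.844 -1.32 ] rot [ 0.003 -0.    -0.002] deg 0.5662621049716271 f [ 0.15  0.03 -0.03] z [ 0.765  0.019 -0.644]
[[0.001, -0.964, -0.267, 0.068], [1.0, 0.001, 0.0, 0.0], [0.0, -0.267, 0.964, -0.143], [0.0, 0.0, 0.0, 1.0]]
```

View pics/side2.png

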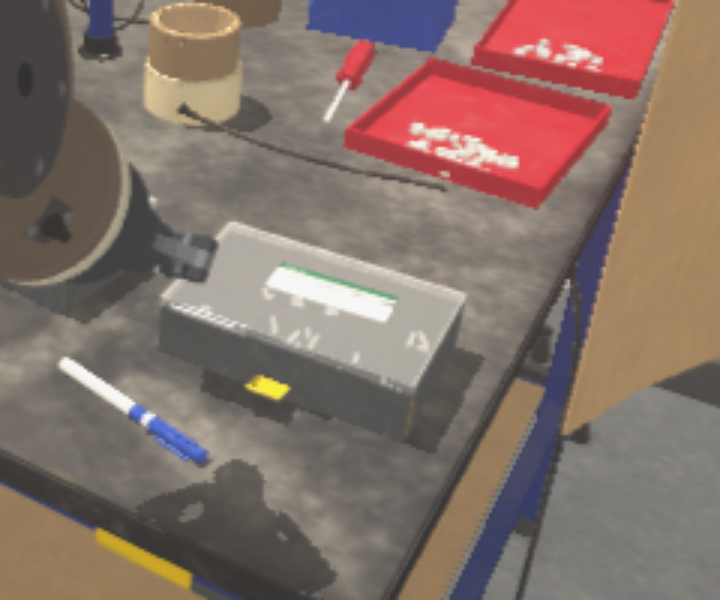

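View pics/w1.png

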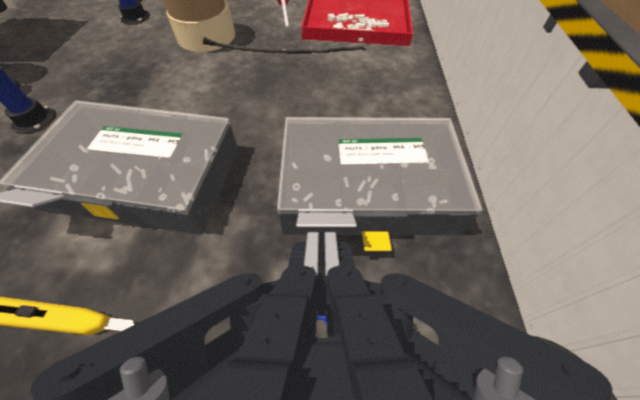

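The wrist view shows the shut fingertips at (322,240), in line with the lip at (297–355, 218). The latch is to the right at (377,241). The side crop confirms the gripper is in front of the case and clear of the marker. Next I go down and in under the lip.

```bash
python3 -m pendant '[{"dp":[0.02,0,-0.08],"angular":[0,0,0],"claw":1},{"dp":[0.038,0,-0.15],"angular":[0,0,0],"claw":1},{"dp":[0.038,0,-0.197],"angular":[0,0,0],"claw":1},{"dp":[0.06,0,-0.21],"angular":[0,0,0],"claw":1},{"dp":[0.09,0,-0.225],"angular":[0,0,0],"claw":1},{"dp":[0.122,0,-0.24],"angular":[0,0,0],"claw":1},{"dp":[0.122,0,-0.24],"angular":[0,0,0],"claw":1}]'
python3 - <<'E'
from h import *
tgt(40)
c=robot.capture('wrist');cv2.imwrite('pics/w2.png',c['color'])
E
```

```text
time: 5.65
position: [0.4629, -0.3369, 0.0277]
eef_rot: [-0.004, 0.906, 0.015, 0.422]
ft_force: [0.2, -0.5, 0.4]
grip_width: -0.0001
gripper_force: 0.0
pos [ 0.4629 -0.3369  0.0277] j [-1.171  0.858  2.357  2.001  0.901 -1.666] rot [ 0.002 -0.    -0.001] deg 0.42272365294431963 f [ 0.23 -0.55  0.37] z [ 0.765  0.019 -0.643]
```

View pics/w2.png

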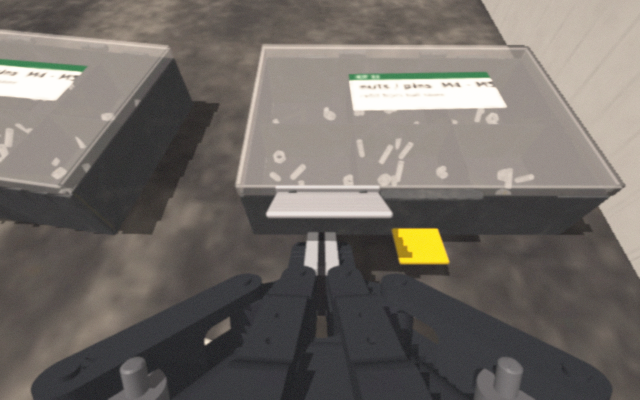

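The tips end at row 233 and the lip's free edge is at row 218. I'll check that against the projected geometry.

```bash
python3 - <<'E'
from h import *
s=robot.state();q=s['eef_rot'];A=Ro.from_quat(np.r_[q[1:],q[0]]).as_matrix()
c=robot.capture('wrist');K=c['camera_matrix'];T=c['T_tool_cam'];print(K.round(1).tolist())
def pw(X):
    p=np.linalg.inv(T)@np.r_[A.T@(np.array(X)-s['position']),1];w=K@p[:3];return (w[:2]/w[2]).round(1),p[2].round(3)
print('tcp',pw(s['position']),'T',pw(s['position']+A@[.011,0,0]))
for n,X in dict(freeL=(.456,-.315,.066),freeR=(.456,-.365,.066),root=(.482,-.34,.044)).items(): print(n,pw(X))
def wp(u,v):
    r=np.linalg.inv(K)@[u,v,1]*c['z_map'][v,u];return (A@(T@np.r_[r,1])[:3]+s['position']).round(4), (T@np.r_[r,1])[:3].round(4)
for p in [(314,236),(332,236),(314,245),(332,250),(310,214),(345,214),(330,196),(372,216),(286,216)]: print(p,*wp(*p))
E
```

```text
[[308.4, 0.0, 321.1], [0.0, 308.4, 195.5], [0.0, 0.0, 1.0]]
tcp (array([320.2, 249.9]), np.float64(0.156)) T (array([320.2, 229.6]), np.float64(0.153))
freeL (array([265.4, 221.9]), np.float64(0.122))
freeR (array([392.1, 225.8]), np.float64(0.121))
root (array([328.3, 199.9]), np.float64(0.154))
(314, 236) [ 0.4621 -0.3337  0.0431] [ 0.0117 -0.0029 -0.0096]
(332, 236) [ 0.4621 -0.3421  0.0438] [ 0.0119  0.0055 -0.0103]
(314, 245) [ 0.454  -0.3341  0.0505] [ 0.0121 -0.0026 -0.0206]
(332, 250) [ 0.4511 -0.3419  0.0523] [ 0.0115  0.005  -0.0242]
(310, 214) [ 0.4587 -0.3326  0.0686] [ 0.029  -0.0039 -0.0286]
(345, 214) [ 0.4593 -0.3463  0.0683] [ 0.0289  0.0098 -0.0283]
(330, 196) [ 0.4755 -0.3405  0.057 ] [ 0.0307  0.0044 -0.0085]
(372, 216) [ 0.4596 -0.3572  0.067 ] [ 0.0278  0.0206 -0.0274]
(286, 216) [ 0.4838 -0.3168  0.0237] [ 0.0112 -0.0192  0.0198]
```

The geometry matches: the finger's upper side is 14 mm below the lip's underside, overlapping it well. Now I'll work out the arc.

```bash
python3 - <<'E'
import numpy as np
h=np.array([.611,.043]);r=.1415;a=np.radians(175.1)
th=np.r_[-.1,np.arange(0,1.951,.06)]
T=np.array([h+r*np.array([np.cos(a-t),np.sin(a-t)]) for t in th])
s=np.array([.4704,.0367])
pts=np.r_[[[.4704,.046]],T[1:]];th=np.r_[-.1,th[1:]]
for i in range(0,len(pts),8):
    print('call');
    for p,t in zip(pts[i:i+8],th[i:i+8]):
        d=(p-s)/.5;print(round(float(t),2),[round(float(d[0]),3),round(float(d[0]*.026),3),round(float(d[1]),3)])
    s=pts[i:i+8][-1]
E
```

```text
call
-0.1 [0.0, 0.0, 0.019]
0.0 [-0.001, -0.0, 0.037]
0.06 [0.001, 0.0, 0.054]
0.12 [0.004, 0.0, 0.07]
0.18 [0.008, 0.0, 0.087]
0.24 [0.013, 0.0, 0.103]
0.3 [0.019, 0.0, 0.119]
0.36 [0.026, 0.001, 0.135]
call
0.42 [0.008, 0.0, 0.015]
0.48 [0.016, 0.0, 0.03]
0.54 [0.026, 0.001, 0.044]
0.6 [0.036, 0.001, 0.057]
0.66 [0.047, 0.001, 0.07]
0.72 [0.059, 0.002, 0.082]
0.78 [0.072, 0.002, 0.094]
0.84 [0.085, 0.002, 0.104]
call
0.9 [0.014, 0.0, 0.01]
0.96 [0.028, 0.001, 0.019]
1.02 [0.043, 0.001, 0.027]
1.08 [0.059, 0.002, 0.034]
1.14 [0.074, 0.002, 0.04]
1.2 [0.091, 0.002, 0.045]
1.26 [0.107, 0.003, 0.05]
1.32 [0.124, 0.003, 0.053]
call
1.38 [0.017, 0.0, 0.002]
1.44 [0.034, 0.001, 0.004]
1.5 [0.051, 0.001, 0.004]
1.56 [0.068, 0.002, 0.003]
1.62 [0.085, 0.002, 0.001]
1.68 [0.101, 0.003, -0.001]
1.74 [0.118, 0.003, -0.005]
1.8 [0.134, 0.003, -0.01]
call
1.86 [0.016, 0.0, -0.006]
1.92 [0.032, 0.001, -0.012]
```

```bash
python3 -m pendant '[{"dp":[0,0,0.019],"angular":[0,0,0],"claw":1},{"dp":[-0.001,0,0.037],"angular":[0,0,0],"claw":1},{"dp":[0.001,0,0.054],"angular":[0,0,0],"claw":1},{"dp":[0.004,0,0.07],"angular":[0,0,0],"claw":1},{"dp":[0.008,0,0.087],"angular":[0,0,0],"claw":1},{"dp":[0.013,0,0.103],"angular":[0,0,0],"claw":1},{"dp":[0.019,0,0.119],"angular":[0,0,0],"claw":1},{"dp":[0.026,0.001,0.135],"angular":[0,0,0],"claw":1}]'
python3 - <<'E'
from h import *
tgt(40)
c=robot.capture('wrist');cv2.imwrite('pics/w3.png',c['color'])
E
```

```text
time: 6.55
position: [0.4744, -0.3366, 0.0959]
eef_rot: [-0.004, 0.907, 0.013, 0.422]
ft_force: [-2.0, -1.8, -0.4]
grip_width: 0.0001
gripper_force: 1.0
pos [ 0.4744 -0.3366  0.0959] j [-1.142  0.682  2.353  1.888  0.833 -1.443] rot [ 0.001 -0.    -0.   ] deg 0.23742747166352648 f [-2.05 -1.77 -0.41] z [ 0.765  0.018 -0.644]
```

View pics/w3.png

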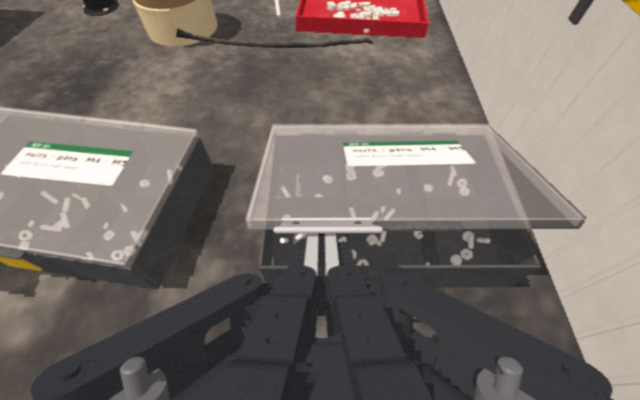

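The lid is rising: its front edge is at row 222, with the tip under the lip at (322,235) and the case in place. I'll carry on along the arc.

```bash
python3 -m pendant '[{"dp":[0.008,0,0.015],"angular":[0,0,0],"claw":1},{"dp":[0.016,0,0.03],"angular":[0,0,0],"claw":1},{"dp":[0.026,0.001,0.044],"angular":[0,0,0],"claw":1},{"dp":[0.036,0.001,0.057],"angular":[0,0,0],"claw":1},{"dp":[0.047,0.001,0.07],"angular":[0,0,0],"claw":1},{"dp":[0.059,0.002,0.082],"angular":[0,0,0],"claw":1},{"dp":[0.072,0.002,0.094],"angular":[0,0,0],"claw":1},{"dp":[0.085,0.002,0.104],"angular":[0,0,0],"claw":1}]'
python3 -m pendant '[{"dp":[0.014,0,0.01],"angular":[0,0,0],"claw":1},{"dp":[0.028,0.001,0.019],"angular":[0,0,0],"claw":1},{"dp":[0.043,0.001,0.027],"angular":[0,0,0],"claw":1},{"dp":[0.059,0.002,0.034],"angular":[0,0,0],"claw":1},{"dp":[0.074,0.002,0.04],"angular":[0,0,0],"claw":1},{"dp":[0.091,0.002,0.045],"angular":[0,0,0],"claw":1},{"dp":[0.107,0.003,0.05],"angular":[0,0,0],"claw":1},{"dp":[0.124,0.003,0.053],"angular":[0,0,0],"claw":1}]'
python3 - <<'E'
from h import *
tgt(40)
a=robot.capture('wrist')['color'];b=robot.capture('top')['color']
cv2.imwrite('pics/w4.png',np.hstack([cv2.resize(a,(400,250)),cv2.resize(b[100:287,330:630],(400,250))]))
E
```

```text
time: 7.4
position: [0.5173, -0.3352, 0.1477]
eef_rot: [-0.004, 0.907, 0.013, 0.422]
ft_force: [-2.7, 1.5, 0.3]
grip_width: -0.0001
gripper_force: 1.0
time: 8.2
position: [0.5794, -0.3338, 0.1738]
eef_rot: [-0.004, 0.907, 0.013, 0.422]
ft_force: [-1.5, 1.0, 0.6]
grip_width: 0.0003
gripper_force: 0.8
pos [ 0.5794 -0.3338  0.1738] j [-0.924  0.527  2.2    1.806  0.693 -1.038] rot [ 0.001 -0.    -0.   ] deg 0.22475345700665283 f [-1.5   1.03  0.62] z [ 0.765  0.018 -0.644]
```

View pics/w4.png

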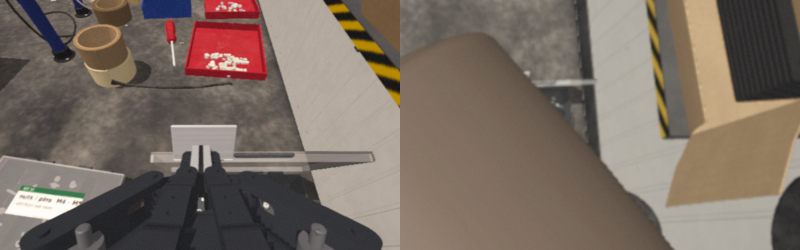

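The lid is close to upright, seen edge-on at row 157 on the left, with the tip against the lip at (202,150). On to about 1.9 rad.

```bash
python3 -m pendant '[{"dp":[0.017,0,0.002],"angular":[0,0,0],"claw":1},{"dp":[0.034,0.001,0.004],"angular":[0,0,0],"claw":1},{"dp":[0.051,0.001,0.004],"angular":[0,0,0],"claw":1},{"dp":[0.068,0.002,0.003],"angular":[0,0,0],"claw":1},{"dp":[0.085,0.002,0.001],"angular":[0,0,0],"claw":1},{"dp":[0.101,0.003,-0.001],"angular":[0,0,0],"claw":1},{"dp":[0.118,0.003,-0.005],"angular":[0,0,0],"claw":1},{"dp":[0.134,0.003,-0.01],"angular":[0,0,0],"claw":1}]'
python3 -m pendant '[{"dp":[0.008,0,-0.003],"angular":[0,0,0],"claw":1},{"dp":[0.016,0,-0.006],"angular":[0,0,0],"claw":1},{"dp":[0.024,0,-0.009],"angular":[0,0,0],"claw":1},{"dp":[0.024,0,-0.009],"angular":[0,0,0],"claw":1}]'
python3 - <<'E'
from h import *
tgt(40)
a=robot.capture('wrist')['color']
cv2.imwrite('pics/w5.png',a)
E
```

```text
time: 9.1
position: [0.6464, -0.3323, 0.1683]
eef_rot: [-0.004, 0.907, 0.013, 0.422]
ft_force: [0.2, 0.5, -0.1]
grip_width: 0.0002
gripper_force: 0.1
time: 9.5
position: [0.658, -0.3324, 0.1639]
eef_rot: [-0.004, 0.907, 0.013, 0.422]
ft_force: [0.5, -0.6, 0.6]
grip_width: -0.0002
gripper_force: 0.0
pos [ 0.658  -0.3324  0.1639] j [-0.797  0.588  2.083  1.868  0.626 -0.972] rot [ 0.001 -0.001 -0.   ] deg 0.22787424658790575 f [ 0.48 -0.61  0.64] z [ 0.765  0.019 -0.644]
```

View pics/w5.png

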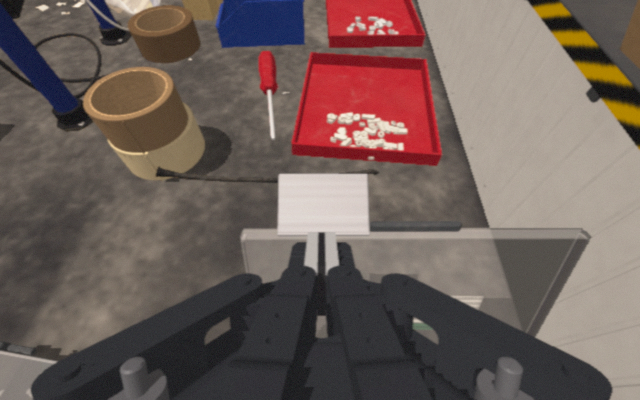

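The lid has tipped away from the tips, which now read no contact force. The lip stands at (323,205) and the lid leans back beyond the fingers. Backing off up and towards the robot.

```bash
python3 -m pendant '[{"dp":[-0.05,0,0.02],"angular":[0,0,0],"claw":1},{"dp":[-0.12,0,0.06],"angular":[0,0,0],"claw":1},{"dp":[-0.2,0,0.12],"angular":[0,0,0],"claw":1},{"dp":[-0.28,0,0.2],"angular":[0,0,0],"claw":1},{"dp":[-0.36,0,0.26],"angular":[0,0,0],"claw":1},{"dp":[-0.42,0,0.3],"angular":[0,0,0],"claw":1},{"dp":[-0.42,0,0.3],"angular":[0,0,0],"claw":1},{"dp":[-0.42,0,0.3],"angular":[0,0,0],"claw":1}]'
python3 - <<'E'
from h import *
tgt(40)
b=robot.capture('side')['color'];a=robot.capture('wrist')['color']
cv2.imwrite('pics/end.png',np.hstack([cv2.resize(a,(400,250)),cv2.resize(b[120:320,250:570],(400,250))]))
E
```

```text
time: 10.35
position: [0.4471, -0.3333, 0.3149]
eef_rot: [-0.003, 0.906, 0.012, 0.422]
ft_force: [0.3, -0.2, -0.9]
grip_width: -0.0
gripper_force: 0.0
pos [ 0.4471 -0.3333  0.3149] j [-1.204  0.17   2.237  1.251  0.861 -0.597] rot [ 0.002 -0.     0.   ] deg 0.32688871176337964 f [ 0.31 -0.21 -0.9 ] z [ 0.765  0.016 -0.643]
```

View pics/end.png

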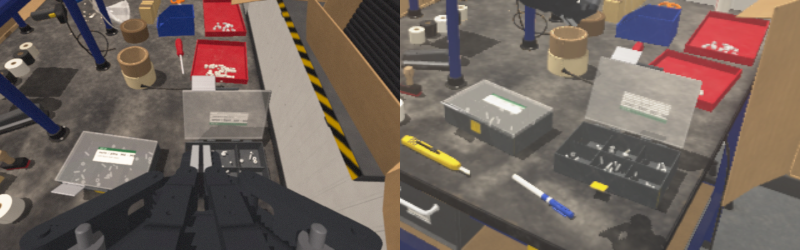

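Both views show the lid open and leaning back at its stop, at (640,105) on the right. The case, marker and latched case are where they were, and the gripper is clear.

```bash
python3 -c "
from station import robot
print(robot.close_job())"
```

```text
the job is handed in; nothing more can be done
None
```

I pushed the unlatched case's lid up by its lip and tipped it over backwards; it rests open at its stop, nothing else looks moved in the final pictures, and the job is handed in at about 10.5 s.

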